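# Square a stretcher bar against the rail

### The job

On the conservator's bench, push the long wooden stretcher bar along the bench top until it lies flat and parallel against the aluminium rail, with its whole length alongside the rail. Keep it on the bench rather than lifting it, and leave the small jar in front of it and the short bar where they are.

Things in the scene. Friction and masses are not known exactly. Their poses are not given: they have to be found in the camera images.
- bar: The long stretcher bar to be pushed: plain wood, 300 mm long (its y axis), 40 mm wide (its x axis), 18 mm high, with a 4 mm high, 8 mm wide bead on top along its +x edge (22 mm high there). Mass about 0.1 to 0.2 kg; it lies loose on the bench and slides with moderate friction. Origin: centre of its underside, on the bench top. Its +x side (the bead's side) faces the rail.
- rail: Aluminium angle fixed to the bench, beyond the bar as seen from the robot: 420 mm long (its y axis), upright flange 30 mm high and 5 mm thick, its flat foot on the far side. Origin: at bench level, mid-length, on the smooth contact face that looks towards the bar and the robot (its -x side). When the bar lies against the rail the bar's origin is at x = -20 mm in this frame.
- jar: Small amber glass jar with a black lid, 48 mm across, 56 mm high, standing free on the robot's side of the bar, in front of the bar's middle and 20 to 35 mm clear of it. Origin: centre of its underside. To be left standing where it is.
- short_bar: A short piece of the same wooden bar, 140 mm long (its y axis), 40 mm wide, up to 22 mm high, lying well to the left or right of the work. Origin: centre of its underside. To be left alone. (A loose steel weight, 56 mm across and 53 mm high, stands on the opposite side.)

How it is judged (in metres and radians):
At the end, for the whole second after the job is handed in: The long bar rests flat on the bench against the rail: its middle within 10 mm of contact, within 10 degrees of parallel, no end past the rail's end (its middle within 60 mm of the rail's, along the rail), at rest. The jar is upright, within 15 mm of its start, the short bar within 20 mm (x of bar in the frame of rail between -0.03 and -0.01 m and y of bar in the frame of rail between -0.06 and 0.06 m and angle between the y axis of bar and the y axis of rail, either way round below 0.175 rad and angle between bar's own z axis and vertical below 0.1 rad and height (world z) of bar below 0.008 m and linear speed of bar below 0.01 m/s and distance of jar from where it was at the start of the episode below 0.015 m and angle between jar's own z axis and vertical below 0.2 rad and distance of short_bar from where it was at the start of the episode below 0.02 m); the robot touches nothing.
It fails at once if the long bar is lifted off the bench (more than 20 mm) (height (world z) of bar above 0.02 m).
It fails at once if the jar is pushed more than 15 mm or tipped (distance of jar from where it was at the start of the episode above 0.015 m or angle between jar's own z axis and vertical above 0.5 rad).
It fails at once if the short bar is moved more than 20 mm (distance of short_bar from where it was at the start of the episode above 0.02 m).
It also fails if it takes over 48 s, if anything falls off the work surface, if the arm or the gripper's body presses on something with over 40 N, if the wrist force passes 120 N, or if a joint passes its speed limit or range.

### The arm

A 6-joint arm with a two-finger parallel gripper is mounted at the origin on the work surface. World frame = base frame: x ahead of the robot, y to its left, z up, the work surface at z = 0. Lengths are in mm, angles in rad, forces in N, time in s.
With the tool pointing down it reaches from about 350 to 925 mm from the base axis. Payload 6.4 kg.
Tool frame: the origin (TCP) lies at the very end of the fingers, on their centre line; the grasp point (between the pads) lies 19 mm behind it; z points along the fingers, y is the line along which they close (so a half turn about z gives the same grasp; the last joint's range is limited). The gripper opens to 85 mm and grips with 20 to 120 N. Pads are 22 mm wide; open, the fingers measure 114 mm over their backs; the gripper's body (76 mm by 85 mm) begins 54 mm behind the grasp point. The pads swing forward as they close: fully open they stand 13 mm farther back than shut.
Start: joints at [0.978, 0.245, 1.558, -0, 1.339, -0.174], TCP at [264.33, 593.838, 231.29] pointing down, gripper open.
Joint ranges: [-3.13, 3.13], [-1.02, 2.26], [0.13, 2.54], [-0.95, 4.09], [0.21, 2.88], [-2.74, 2.74]. Speed limits (rad/s): [2.57, 2.57, 3.14, 3.14, 3.14, 3.14].

### API

Orientations are given as a unit quaternion [w, x, y, z].
In Python, from cell import bot, snapshot, camera_model, finder gives the robot as it stands.
- The arm moves only by the shell command python3 -m crank 'ROWS' [FORCE]. ROWS is JSON, a list of rows, each a list of 5 numbers: the opening, from -1 (shut) to 1 (fully open), so that 0 is half open, then the shift along the tool's x, y, z in units of 25 mm (1.0 is 25 mm), then the turn about the tool's z in units of 4 degrees (1.0 is 4 degrees). A call has 1 to 20 rows; each row shifts and turns the commanded pose from where the row before left it, along the tool's axes as they then stand; what a row does not reach is not made up. A row lasts 1/10 s, in which the tool goes at most 50 mm and 8.59 degrees, less where a joint would pass 70% of its speed; a pose out of reach is approached as far as the arm can. A call with a number of a shift or a turn outside -1 to 1 is refused whole. A call with a gripper value outside its range is refused whole. The fingers move at their own pace and stop on an object; FORCE is the grip in N (left out, the last holds). Time passes only in rows, so rows that do not move let the fingers close. It gives the time, the measured TCP pose, the force, the opening and the grip force at its end, in the units of the state.
- bot.get_state(): the state, without advancing time (a new reading comes with each control period).
- snapshot(name): name is "scene" or "top" or "wrist"; returns the picture (420x560x3 uint8, red, green, blue); there is no depth.
- camera_model(name): a dict with "fx", "fy", "cx", "cy" (pixels), "pose" (4x4, takes a point from camera to world coordinates); the wrist camera has in their place "tool_from_camera" (4x4, takes a point from camera to tool coordinates, whose origin is the TCP and whose axes are the flange's). Camera axes: x right, y up, looking along -z (the intrinsics and any distortion apply to the point x, -y, -z); pixel columns grow to the right and rows downward; lengths in mm; the calibration is good to about 2 mm. A picture is of the moment at which its call begins: read the wrist's pose just before it. camera_model takes no time and is no camera call.
- bot.close_job(): hands the job in; it is judged then, once.
Trained networks look in the newest picture that a camera, given by its name, has taken for a name from the list of things; names that differ only in an ending like _2 or _b are one class to them, and where a whole thing is asked for, a point or a joint stands for the part that bears it (a point fixed in the world has none). Each returns a list of dicts, best first, with "p" (0 to 1); they miss things now and then, are a little off and sometimes report something else, mostly with a low value. They report only what shows in the picture. A call takes as long as a camera call.
- finder.boxes_of(camera, thing): "point" ([row, column] in pixels, amid what is visible of it).
- finder.tip_of(camera, thing): "point" ([row, column] in pixels: a listed point, or the origin of a listed thing).
The state is a dict: "time_s": time; "joint_positions": joint angles; "qvel": joint speeds; "joint_efforts": joint torques, N m; "tcp_pos": TCP position; "tcp_rot": TCP orientation; "contact_force": force on the tool from outside, world axes, zero at the start; "torque": the same for the moment, N m; "width": finger opening in mm; "gripper_force": force on a finger pad.
Only numpy, scipy, OpenCV 4.12 (cv2) and the standard library are available. Lean on these libraries where they do the work, as an engineer would, in place of code of your own. Each camera call takes 0.05 s, during which the arm holds its last target. There are 200 camera calls.

## Working session

There is one attempt and no reset: what is moved stays moved. The work goes in short steps, Python scripts to look and compute and a shell command to move; the robot and the scene stay as the last step left them, time stands still between calls to the robot, and variables do not carry over. Pictures are saved under pics/ and viewed, at most 10 in all, crops included, and the job is handed in when it is done.

```bash
mkdir -p pics
python3 - <<'E'
from cell import bot,snapshot,camera_model,finder
import cv2,numpy as np
s=bot.get_state();print(s['time_s'],s['tcp_pos'],s['tcp_rot'],s['width'])
ims=[]
for n in('scene','top'):
    im=snapshot(n);cv2.imwrite(f'pics/{n}0.png',im[:,:,::-1])
    m=camera_model(n);print(n,m)
    for t in('bar','rail','jar','short_bar'):
        for f in(finder.tip_of,finder.boxes_of):
            print(t,f.__name__,[(np.round(d['point']),round(d['p'],2)) for d in f(n,t)[:2]])
E
```

```text
0.0 [264.01167459 593.35696793 230.18995583] [-3.74584859e-04  2.07888044e-01  9.78152145e-01 -8.95975949e-04] 85.51421670173488
scene {'fx': 401.9058955304312, 'fy': 401.9058955304312, 'cx': 286.1964839201779, 'cy': 212.80802110335677, 'pose': array([[-1.05301783e-01, -7.74174918e-01,  6.24151208e-01,
         1.26056082e+03],
       [ 9.94412779e-01, -7.73049742e-02,  7.18830077e-02,
         1.05560885e+02],
       [-7.40002858e-03,  6.28233346e-01,  7.77989783e-01,
         9.68566213e+02],
       [ 0.00000000e+00,  0.00000000e+00,  0.00000000e+00,
         1.00000000e+00]])}
bar call [(array([217., 236.]), 0.68)]
bar call [(array([214., 233.]), 0.58)]
rail call [(array([232., 224.]), 0.92)]
rail call [(array([237., 226.]), 0.75)]
jar call [(array([196., 239.]), 0.7)]
jar call [(array([190., 238.]), 0.77)]
short_bar call [(array([200., 425.]), 0.66)]
short_bar call [(array([199., 424.]), 0.66)]
top {'fx': 477.6886153590971, 'fy': 477.6886153590971, 'cx': 284.99000894913365, 'cy': 213.7522683023121, 'pose': array([[ 2.42736348e-02,  9.96281445e-01, -8.26684572e-02,
         3.60112857e+02],
       [-9.99705348e-01,  2.41975439e-02, -1.92236072e-03,
        -9.44251901e+00],
       [ 8.51613026e-05,  8.26907614e-02,  9.96575251e-01,
         1.63482629e+03],
       [ 0.00000000e+00,  0.00000000e+00,  0.00000000e+00,
         1.00000000e+00]])}
bar call [(array([206., 321.]), 0.67)]
bar call [(array([212., 321.]), 0.59)]
rail call [(array([190., 324.]), 0.62)]
rail call [(array([183., 325.]), 0.66)]
jar call [(array([233., 326.]), 0.65)]
jar call [(array([235., 324.]), 0.73)]
short_bar call [(array([243., 152.]), 0.88)]
short_bar call [(array([241., 151.]), 0.77)]
```

View pics/top0.png

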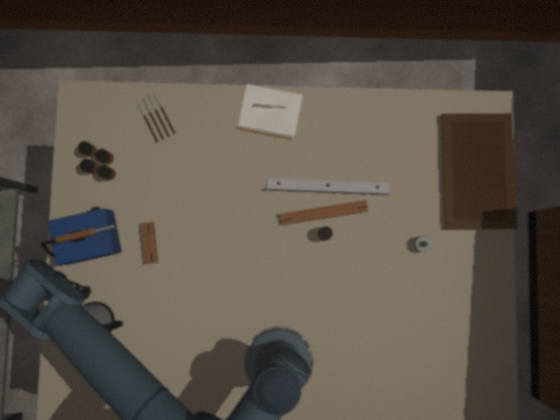

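View pics/scene0.png

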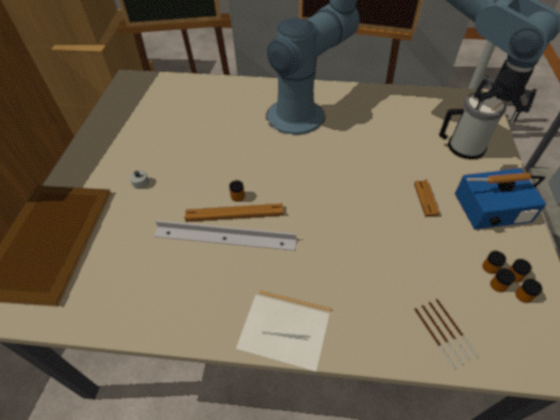

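The top view shows the bar from (col 279, row 218) to (368, 207) and the rail from (267, 184) to (389, 188). The jar is at (325, 234), the short bar at (149, 243) and the weight at (422, 244). I'll work out metric positions next.

```bash
cat > h.py <<'E'
import numpy as np,cv2
from cell import bot,snapshot,camera_model,finder
def ray(m,u,v,z,pose=None):
    P=m['pose'] if pose is None else pose
    d=P[:3,:3]@np.array([(u-m['cx'])/m['fx'],-(v-m['cy'])/m['fy'],-1]);o=P[:3,3]
    return (o+d*(z-o[2])/d[2])
def rectify(im,m,z,x0,x1,y0,y1,s,pose=None):
    # metric picture of plane z: rows = x decreasing, cols = y decreasing, s px/mm
    P=np.linalg.inv(m['pose'] if pose is None else pose)
    c,r=np.meshgrid(np.arange(int((y1-y0)*s)),np.arange(int((x1-x0)*s)))
    X=np.stack([x1-r/s,y1-c/s,np.full(r.shape,z),np.ones(r.shape)],-1)@P.T
    u=m['fx']*X[...,0]/-X[...,2]+m['cx'];v=-m['fy']*X[...,1]/-X[...,2]+m['cy']
    return cv2.remap(im,u.astype('f4'),v.astype('f4'),cv2.INTER_CUBIC)
E
python3 - <<'E'
from h import *
out=[]
for n in('top','scene'):
    im=cv2.imread(f'pics/{n}0.png');m=camera_model(n)
    r=rectify(im,m,18,280,480,-340,120,1.7)
    r=np.clip(r*1.8,0,255).astype('u1')
    for x in range(300,480,50):cv2.line(r,(0,int((480-x)*1.7)),(8,int((480-x)*1.7)),(0,255,0),1)
    for y in range(-300,120,50):cv2.line(r,(int((120-y)*1.7),0),(int((120-y)*1.7),8),(0,255,0),1)
    out.append(r)
    hsv=cv2.cvtColor(rectify(im,m,20,280,480,-340,120,2),cv2.COLOR_BGR2HSV)
    k=cv2.inRange(hsv,(3,130,50),(20,255,255))
    for c in cv2.findContours(k,0,2)[0]:
        if cv2.contourArea(c)>2000:
            (a,b),wh,t=cv2.minAreaRect(c);print(n,'x,y',480-b/2,120-a/2,np.array(wh)/2,t)
    print(n,'jar lid',[ray(m,d['point'][1],d['point'][0],28).round() for d in finder.boxes_of(n,'jar')[:1]])
cv2.imwrite('pics/rect.png',np.vstack(out)[:600])
print(out[0].shape)
E
```

```text
top jar lid [array([ 425., -140.,   28.])]
scene x,y 443.23956298828125 -143.53390502929688 [47.55591202 44.97899246] 78.07067108154297
scene x,y 472.0 -42.75 [16.  95.5] 90.0
scene jar lid [array([ 429., -141.,   28.])]
(340, 782, 3)
```

View pics/rect.png

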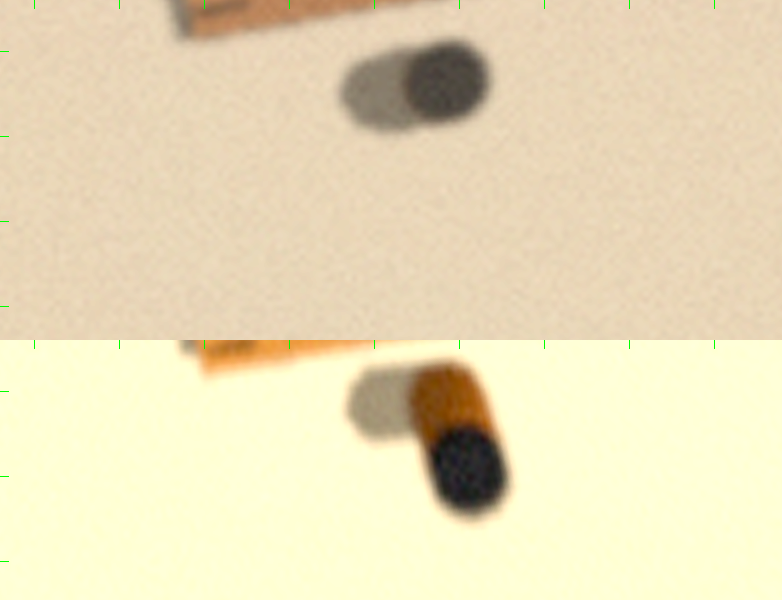

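The rectified top view shows the jar lid at (447, 82) and the bar running off the top edge, so my window sits too low. I'll shift it up.

Run:
```python
from h import *
im=cv2.imread('pics/top0.png');m=camera_model('top')
r=np.clip(rectify(im,m,18,380,640,-380,80,1.7).astype('f4')*1.8,0,255).astype('u1')
for x in range(400,640,50):cv2.line(r,(0,int((640-x)*1.7)),(782,int((640-x)*1.7)),(0,255,0),1)
for y in range(-350,80,50):cv2.line(r,(int((80-y)*1.7),0),(int((80-y)*1.7),442),(0,255,0),1)
cv2.imwrite('pics/rect2.png',r)
for n in('top','scene'):
    im=cv2.imread(f'pics/{n}0.png');m=camera_model(n)
    hsv=cv2.cvtColor(rectify(im,m,20,380,640,-380,80,2),cv2.COLOR_BGR2HSV)
    k=cv2.inRange(hsv,(3,110,50),(22,255,255))
    if n=='top':print(hsv[int((640-480)*2),int((80+141)*2)])
    for c in cv2.findContours(k,0,2)[0]:
        if cv2.contourArea(c)>2000:
            (a,b),wh,t=cv2.minAreaRect(c);print(n,'x,y',640-b/2,80-a/2,np.array(wh)/2,t)
    for t in('rail','bar'):
        p=finder.tip_of(n,t)[:1]
        print(n,t,[ray(m,d['point'][1],d['point'][0],0).round() for d in p])
    # scene: rail top edge
```

```text
[ 16  62 115]
top x,y 502.8514404296875 -136.500732421875 [ 35.85385895 295.3432312 ] 79.55115509033203
top rail [array([ 580., -139.,    0.])]
top bar [array([ 525., -128.,    0.])]
scene x,y 442.1094207763672 -144.16697692871094 [52.00008011 48.77503204] 79.3803482055664
scene x,y 512.1418380737305 -140.2157745361328 [ 50.24669647 300.81283569] 79.48995208740234
scene rail [array([ 574., -163.,    0.])]
scene bar [array([ 515., -134.,    0.])]
```

View pics/rect2.png

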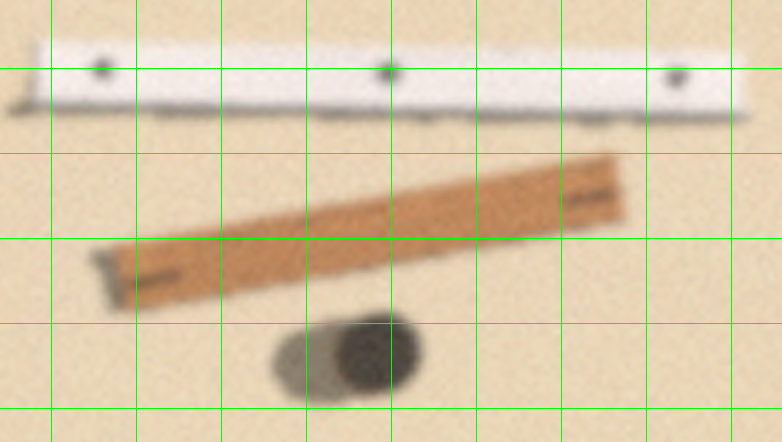

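The bar's centre is about (503, -137) with yaw about +10.4°. The rail face is at x≈572 at y=-145, with yaw about -1°, and the jar is at (428, -140). So the bar's left end (+y) needs about +77 mm and its right end about +22 mm. I'll close the gripper and push the left end first.

```bash
python3 -m crank '[[-1,0,0,0,-1],[-1,0,0,0,-1],[-1,0,0,0,-1],[-1,0,0,0,-1],[-1,0,0,0,-1],[-1,0,0,0,-1],[-1,-0.2,-1,0,0],[-1,-0.2,-1,0,0],[-1,-0.2,-1,0,0],[-1,-0.2,-1,0,0],[-1,-0.2,-1,0,0],[-1,-0.2,-1,0,0],[-1,-0.2,-1,0,0],[-1,-0.2,-1,0,0],[-1,-0.2,-1,0,0],[-1,-0.2,-1,0,0],[-1,-0.2,-1,0,0],[-1,-0.2,-1,0,0],[-1,-0.2,-1,0,0],[-1,-0.2,-1,0,0]]'
```

```text
time_s: 3.2
tcp_pos: [334.4, 242.9, 231.5]
tcp_rot: [0.0, -0.0, 1.0, 0.0]
contact_force: [0.1, 0.2, -1.0]
width: -0.4
gripper_force: 0.0
```

```bash
python3 -m crank '[[-1,-0.34,-1,0,0],[-1,-0.34,-1,0,0],[-1,-0.34,-1,0,0],[-1,-0.34,-1,0,0],[-1,-0.34,-1,0,0],[-1,-0.34,-1,0,0],[-1,-0.34,-1,0,0],[-1,-0.34,-1,0,0],[-1,-0.34,-1,0,0],[-1,-0.34,-1,0,0],[-1,0,0,1,0],[-1,0,0,1,0],[-1,0,0,1,0],[-1,0,0,1,0],[-1,0,0,1,0],[-1,0,0,1,0],[-1,0,0,1,0],[-1,0,0,1,0],[-1,0,0,0.5,0],[-1,0,0,0.4,0]]'; python3 -m crank '[[-1,-0.3,0,0,0],[-1,-0.3,0,0,0],[-1,-0.3,0,0,0],[-1,-0.3,0,0,0]]'
```

```text
time_s: 5.2
tcp_pos: [419.0, -6.1, 7.9]
tcp_rot: [-0.0, 0.0, 1.0, 0.0]
contact_force: [-0.7, -0.1, 1.0]
width: 0.5
gripper_force: 0.0
time_s: 5.6
tcp_pos: [451.0, -6.4, 9.7]
tcp_rot: [0.001, -0.0, 1.0, -0.0]
contact_force: [0.4, -0.4, 0.2]
width: 0.2
gripper_force: 0.2
```

Run:
```python
from h import *
im=snapshot('top');m=camera_model('top')
r=np.clip(rectify(im[:,:,::-1],m,18,380,640,-380,80,1.7).astype('f4')*1.8,0,255).astype('u1')
cv2.imwrite('pics/r3.png',r)
```

```text
(no output)
```

View pics/r3.png

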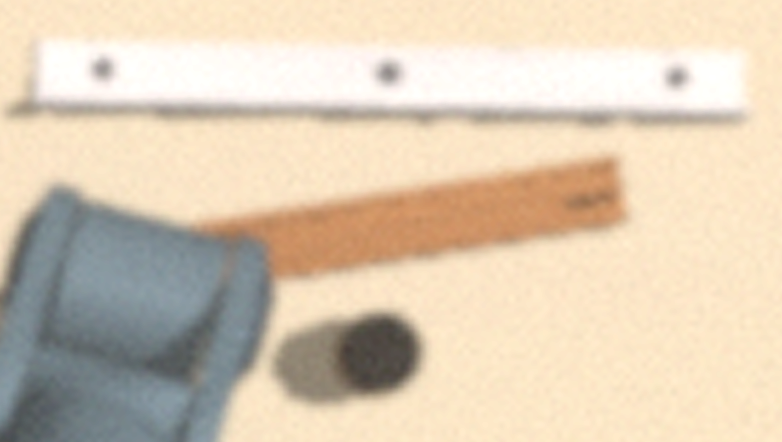

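The view shows the arm over the bar's left end. The bar's right end is unchanged at (620, 190) and the jar hasn't moved from (378, 353). I'll push about 56 mm.

```bash
python3 -m crank '[[-1,-0.2,0,0,0],[-1,-0.2,0,0,0],[-1,-0.2,0,0,0],[-1,-0.2,0,0,0],[-1,-0.2,0,0,0],[-1,-0.2,0,0,0],[-1,-0.2,0,0,0],[-1,-0.2,0,0,0],[-1,-0.2,0,0,0],[-1,-0.2,0,0,0],[-1,-0.2,0,0,0],[-1,0,0,0,0]]'
python3 - <<'E'
from h import *
for n in('top','scene'):
    im=snapshot(n);m=camera_model(n)
    r=np.clip(rectify(im[:,:,::-1],m,18,380,640,-380,80,1).astype('f4')*1.6,0,255).astype('u1')
    cv2.imwrite(f'pics/r4{n}.png',r)
cv2.imwrite('pics/r4.png',np.vstack([cv2.imread('pics/r4top.png'),cv2.imread('pics/r4scene.png')]))
E
```

```text
time_s: 6.85
tcp_pos: [505.3, -6.3, 9.0]
tcp_rot: [0.0, -0.0, 1.0, -0.0]
contact_force: [-0.1, -0.4, -0.2]
width: 0.1
gripper_force: 0.0
```

View pics/r4.png

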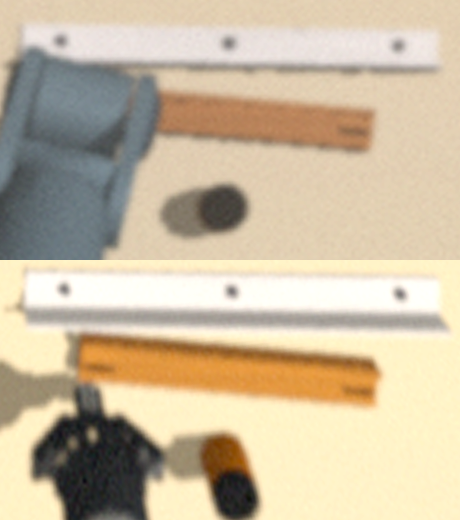

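The left end is now about 18 mm from the rail and the bar's yaw is about -5°. The jar is untouched. I'll push a little more here, then retreat, lift over the jar and go to the right end.

```bash
python3 -m crank '[[-1,-0.2,0,0,0],[-1,-0.2,0,0,0],[-1,0,0,0,0],[-1,0.5,0,0,0],[-1,1,0,0,0],[-1,1,0,0,0],[-1,0.5,0,-1,0],[-1,0,0,-1,0],[-1,0,0,-1,0],[-1,0,0,-1,0],[-1,0,-1,0,0],[-1,0,-1,0,0],[-1,0,-1,0,0],[-1,0,-1,0,0],[-1,0,-1,0,0],[-1,0,-1,0,0],[-1,0,-1,0,0],[-1,0,-1,0,0],[-1,0,-1,0,0],[-1,0,-1,0,0]]'
python3 -m crank '[[-1,0,-0.7,0,0],[-1,0,0,1,0],[-1,0,0,1,0],[-1,0,0,1,0],[-1,0,0,1,0],[-1,-0.2,0,0,0],[-1,-0.2,0,0,0],[-1,-0.2,0,0,0],[-1,-0.2,0,0,0],[-1,-0.2,0,0,0],[-1,-0.2,0,0,0],[-1,-0.2,0,0,0],[-1,-0.2,0,0,0],[-1,-0.2,0,0,0],[-1,0,0,0,0]]'
python3 - <<'E'
from h import *
for n in('top','scene'):
    im=snapshot(n);m=camera_model(n)
    r=np.clip(rectify(im[:,:,::-1],m,18,380,640,-380,80,1).astype('f4')*1.6,0,255).astype('u1')
    cv2.imwrite(f'pics/r5{n}.png',r)
cv2.imwrite('pics/r5.png',np.vstack([cv2.imread('pics/r5top.png'),cv2.imread('pics/r5scene.png')]))
E
```

```text
time_s: 8.95
tcp_pos: [439.3, -257.2, 108.8]
tcp_rot: [0.0, 0.0, 1.0, -0.0]
contact_force: [-0.1, -0.3, 0.6]
width: -0.1
gripper_force: 0.0
time_s: 10.45
tcp_pos: [485.0, -273.7, 8.9]
tcp_rot: [0.0, -0.0, 1.0, -0.0]
contact_force: [-0.9, 0.2, -0.1]
width: -0.3
gripper_force: 0.0
```

View pics/r5.png

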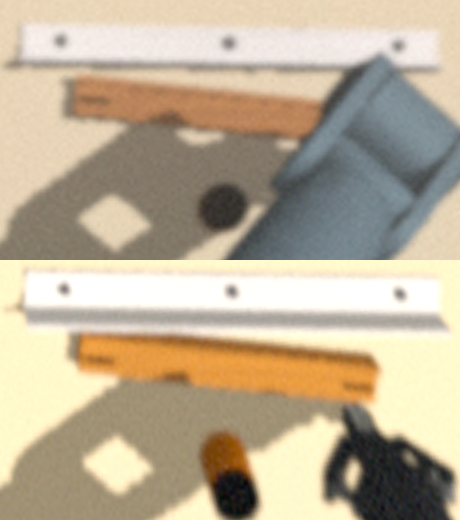

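The left end's gap is about 10 mm and the finger is about to touch at the right end. The jar is still in place. I'll push the right end about 32 mm, then return to the left end.

```bash
python3 -m crank '[[-1,-0.2,0,0,0],[-1,-0.2,0,0,0],[-1,-0.2,0,0,0],[-1,-0.2,0,0,0],[-1,-0.2,0,0,0],[-1,-0.2,0,0,0],[-1,-0.1,0,0,0],[-1,0,0,0,0],[-1,0.5,0,0,0],[-1,1,0,0,0],[-1,1,0,0,0],[-1,0.5,0,-1,0],[-1,0,0,-1,0],[-1,0,0,-1,0],[-1,0,0,-1,0]]'
python3 -m crank '[[-1,0,1,0,0],[-1,0,1,0,0],[-1,0,1,0,0],[-1,0,1,0,0],[-1,0,1,0,0],[-1,0,1,0,0],[-1,0,1,0,0],[-1,0,1,0,0],[-1,0,1,0,0],[-1,0,1,0,0],[-1,0,0.7,0,0],[-1,0,0,1,0],[-1,0,0,1,0],[-1,0,0,1,0],[-1,0,0,1,0],[-1,-0.5,0,0,0],[-1,0,0,0,0]]'
python3 - <<'E'
from h import *
for n in('top','scene'):
    im=snapshot(n);m=camera_model(n)
    r=np.clip(rectify(im[:,:,::-1],m,18,380,640,-380,80,1).astype('f4')*1.6,0,255).astype('u1')
    cv2.imwrite(f'pics/r6{n}.png',r)
cv2.imwrite('pics/r6.png',np.vstack([cv2.imread('pics/r6top.png'),cv2.imread('pics/r6scene.png')]))
E
```

```text
time_s: 12.05
tcp_pos: [440.6, -273.4, 109.5]
tcp_rot: [-0.0, 0.0, 1.0, 0.0]
contact_force: [-0.2, -0.7, 0.0]
width: 0.0
gripper_force: 0.0
time_s: 13.75
tcp_pos: [454.1, -6.4, 8.3]
tcp_rot: [-0.0, 0.0, 1.0, 0.0]
contact_force: [-0.0, -0.8, -0.2]
width: 0.0
gripper_force: 0.0
```

View pics/r6.png

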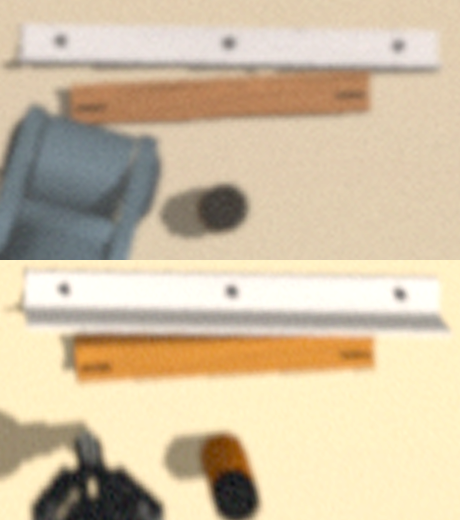

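The right end is almost at the rail and the left end is about 18 mm off. I'll push the left end up to the rail gently.

```bash
python3 -m crank '[[-1,-0.6,0,0,0],[-1,-0.6,0,0,0],[-1,-0.6,0,0,0],[-1,-0.2,0,0,0],[-1,-0.1,0,0,0],[-1,-0.1,0,0,0],[-1,-0.1,0,0,0],[-1,-0.1,0,0,0],[-1,-0.1,0,0,0],[-1,-0.1,0,0,0],[-1,0,0,0,0]]'
```

```text
time_s: 14.95
tcp_pos: [519.8, -6.2, 8.9]
tcp_rot: [0.0, -0.0, 1.0, -0.0]
contact_force: [-0.4, -0.4, -0.2]
width: -0.3
gripper_force: 0.0
```

```bash
python3 -m crank '[[-1,-0.1,0,0,0],[-1,-0.1,0,0,0],[-1,0,0,0,0]]'
```

```text
time_s: 15.25
tcp_pos: [524.8, -6.2, 8.9]
tcp_rot: [0.0, -0.0, 1.0, -0.0]
contact_force: [-0.2, -0.9, 0.3]
width: -0.1
gripper_force: 0.0
```

```bash
python3 -m crank '[[-1,-0.1,0,0,0],[-1,0,0,0,0]]'
python3 - <<'E'
from h import *
for n in('top','scene'):
    im=snapshot(n);m=camera_model(n)
    r=np.clip(rectify(im[:,:,::-1],m,18,480,640,-380,80,1.6).astype('f4')*1.6,0,255).astype('u1')
    cv2.imwrite(f'pics/r7{n}.png',r)
cv2.imwrite('pics/r7.png',np.vstack([cv2.imread('pics/r7top.png'),cv2.imread('pics/r7scene.png')]))
E
```

```text
time_s: 15.45
tcp_pos: [526.4, -6.1, 8.7]
tcp_rot: [-0.001, -0.0, 1.0, 0.0]
contact_force: [-3.0, 0.1, 2.4]
width: 0.5
gripper_force: 1.4
```

View pics/r7.png

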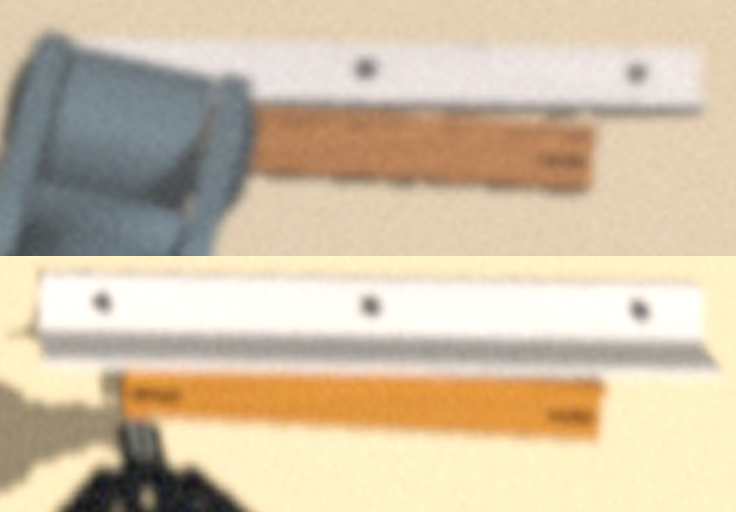

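The left end touches the rail (3 N) and the right end has about an 8 mm gap. I'll finish at the right end.

```bash
python3 -m crank '[[-1,0.5,0,0,0],[-1,1,0,0,0],[-1,1,0,0,0],[-1,0.5,0,-1,0],[-1,0,0,-1,0],[-1,0,0,-1,0],[-1,0,0,-1,0],[-1,0,-1,0,0],[-1,0,-1,0,0],[-1,0,-1,0,0],[-1,0,-1,0,0],[-1,0,-1,0,0],[-1,0,-1,0,0],[-1,0,-1,0,0],[-1,0,-1,0,0],[-1,0,-1,0,0],[-1,0,-1,0,0]]'
python3 -m crank '[[-1,0,-0.5,0,0],[-1,0,0,1,0],[-1,0,0,1,0],[-1,0,0,1,0],[-1,0,0,1,0],[-1,-0.5,0,0,0],[-1,-0.5,0,0,0],[-1,-0.5,0,0,0],[-1,-0.5,0,0,0],[-1,-0.2,0,0,0],[-1,-0.1,0,0,0],[-1,-0.1,0,0,0],[-1,-0.1,0,0,0],[-1,-0.1,0,0,0],[-1,0,0,0,0]]'
```

```text
time_s: 17.25
tcp_pos: [452.2, -257.5, 109.0]
tcp_rot: [0.001, 0.0, 1.0, -0.0]
contact_force: [0.3, 0.4, -0.2]
width: -0.1
gripper_force: 0.0
time_s: 18.75
tcp_pos: [517.0, -268.7, 8.8]
tcp_rot: [0.0, 0.0, 1.0, 0.0]
contact_force: [-0.0, 0.3, 0.6]
width: -0.3
gripper_force: 0.0
```

```bash
python3 -m crank '[[-1,-0.1,0,0,0],[-1,-0.1,0,0,0],[-1,0,0,0,0]]'
```

```text
time_s: 19.05
tcp_pos: [522.2, -268.7, 8.8]
tcp_rot: [0.0, -0.0, 1.0, -0.0]
contact_force: [0.3, 0.5, -0.6]
width: -0.1
gripper_force: 0.0
```

```bash
python3 -m crank '[[-1,-0.08,0,0,0],[-1,0,0,0,0]]'
python3 -m crank '[[-1,0.5,0,0,0],[-1,1,0,0,0],[-1,1,0,0,0],[-1,0.5,0,-1,0],[-1,0,0,-1,0],[-1,0,0,-1,0],[-1,0,0,-1,0],[-1,1,-1,-1,0],[-1,1,-1,-1,0],[-1,0,-1,-1,0],[-1,0,0,0,0]]'
python3 - <<'E'
from h import *
for n in('top','scene'):
    im=snapshot(n);m=camera_model(n)
    r=np.clip(rectify(im[:,:,::-1],m,18,390,640,-380,80,1.15).astype('f4')*1.6,0,255).astype('u1')
    cv2.imwrite(f'pics/r8{n}.png',r)
    hsv=cv2.cvtColor(rectify(im[:,:,::-1],m,20,480,640,-380,80,2),cv2.COLOR_BGR2HSV)
    for c in cv2.findContours(cv2.inRange(hsv,(3,110,50),(22,255,255)),0,2)[0]:
        if cv2.contourArea(c)>2000:
            (a,b),wh,t=cv2.minAreaRect(c);print(n,'x,y',640-b/2,80-a/2,np.array(wh)/2,t)
cv2.imwrite('pics/r8.png',np.vstack([cv2.imread('pics/r8top.png'),cv2.imread('pics/r8scene.png')]))
E
```

```text
time_s: 19.25
tcp_pos: [522.7, -268.6, 8.7]
tcp_rot: [-0.002, -0.0, 1.0, 0.0]
contact_force: [-6.7, -0.2, 4.3]
width: -0.0
gripper_force: 3.2
time_s: 20.35
tcp_pos: [399.5, -347.8, 188.2]
tcp_rot: [0.003, 0.002, 1.0, -0.004]
contact_force: [0.0, 0.4, 0.3]
width: 0.1
gripper_force: 0.0
top x,y 552.8129272460938 -139.43971252441406 [295.00317383  37.25976562] 0.4092486500740051
scene x,y 552.3677291870117 -142.99134826660156 [300.17675781  29.53779602] 0.5617053508758545
```

View pics/r8.png

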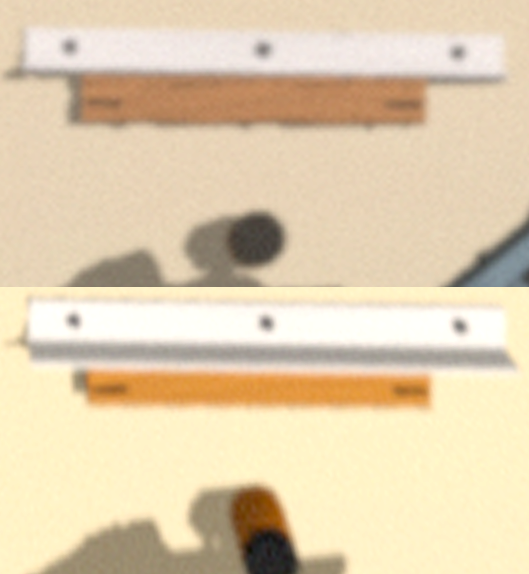

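The bar lies along the rail in both views, centred at about (552.6, -141) and within about 1° of parallel. The jar is where it started and the arm is clear.

```bash
python3 -c "
from cell import bot
print(bot.close_job())"
```

```text
the job is handed in; nothing more can be done
None
```

The job is handed in, though no verdict came back: the last pictures show the long bar flat against the rail and within about 1° of parallel, with its whole length alongside; the jar is still in place, and the short bar was never approached.

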